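# Press a collet punch home with the ratchet lever press

### The arm

A 6-joint arm with a two-finger parallel gripper is mounted at the origin on the work surface. World frame = base frame: x ahead of the robot, y to its left, z up, the work surface at z = 0. Lengths are in m, angles in rad, forces in N, time in s.
With the tool pointing down it reaches from about 0.35 to 0.85 m from the base axis. Payload 8.1 kg.
Tool frame: the origin (TCP) lies at the centre of the arm's flange, where the gripper is bolted on; the fingertips stand 186 mm ahead of it and the grasp point (between the pads) lies 167 mm ahead of it; z points along the fingers, y is the line along which they close (so a half turn about z gives the same grasp; the last joint's range is limited). The gripper opens to 93 mm and grips with 3 to 60 N. Pads are 15 mm wide; open, the fingers measure 128 mm over their backs; the gripper's body (75 mm by 188 mm) begins 65 mm behind the grasp point.
Start: joints at [1.113, 0.13, 1.488, -0, 1.523, -0.085], TCP at [0.219, 0.559, 0.405] pointing down, gripper open.
Joint ranges: [-2.96, 2.96], [-0.89, 2.26], [0.02, 2.5], [-1.34, 4.48], [0, 2.73], [-2.66, 2.66]. Speed limits (rad/s): [2.39, 2.39, 2.79, 3.14, 3.14, 3.14].

### API

Orientations are given as a rotation vector (axis times angle).
In Python, from plant import read_state, read_camera, camera_params, robot gives the robot as it stands.
- The arm moves only by the tool carry_out, never from a script. Its argument "targets" is a list of rows, each an object of numbers: "hand": the opening in per cent of the stroke, from 0 (shut) to 100 (fully open); "x", "y", "z": the shift along the tool's x, y, z in m; "ax", "ay", "az": the turn, a rotation vector about the tool's x, y, z in rad. In form: [{"hand": .., "x": .., "y": .., "z": .., "ax": .., "ay": .., "az": ..}, ...]. A call has 1 to 8 rows; each row is the pose to reach, as a shift and turn from the pose commanded when the call began, along the tool's axes at that moment; what a row does not reach only later rows make up. A row lasts 1/8 s, in which the tool goes at most 62.5 mm and 10.7 degrees, less where a joint would pass 70% of its speed; a pose out of reach is approached as far as the arm can. A call with a gripper value outside its range is refused whole. The fingers move at their own pace and stop on an object; "newtons" is the grip in N (left out, the last holds). Time passes only in rows, so rows that repeat a pose let the fingers close. It gives the time, the measured TCP pose, the force, the opening and the grip force at its end, in the units of the state.
- read_state(): the state, without advancing time (a new reading comes with each control period).
- read_camera(name): name is "scene" or "top" or "wrist"; returns (picture, depth): 400x640x3 uint8, blue, green, red; 400x640 float32, m along the optical axis (not along the pixel's ray), 0 where there is no reading.
- camera_params(name): a dict with "fx", "fy", "cx", "cy" (pixels), "k1" (the pictures are not rectified: a ray, as slopes to the right and down, at radius r is drawn at 1 + k1 r^2 times it, then the intrinsics apply), "position" and "rotation" of the camera in the world. Camera axes: x right, y up, looking along -z (the intrinsics and any distortion apply to the point x, -y, -z); pixel columns grow to the right and rows downward; lengths in m; the calibration is good to about 2 mm. A picture is of the moment at which its call begins: read the wrist's pose just before it. camera_params takes no time and is no camera call; for the wrist camera it gives the pose at the moment of the call.
- robot.close_job(): hands the job in; it is judged then, once.
The state is a dict: "t": time; "q": joint angles; "dq": joint speeds; "joint_torque": joint torques, N m; "tool_pos": TCP position; "orientation": TCP orientation; "force": force on the tool from outside, world axes, zero at the start; "wrist_torque": the same for the moment, N m; "opening": finger opening in m; "gripper_force": force on a finger pad.
Only numpy, scipy, OpenCV 4.12 (cv2) and the standard library are available. Lean on these libraries where they do the work, as an engineer would, in place of code of your own. Each camera call takes 0.05 s, during which the arm holds its last target. There are 200 camera calls.

### The job

Press the collet punch home with the small lever press. First press down the thumb tail at the back of its ratchet pawl with a fingertip, right down to its stop, so that its hook stays clear of the toothed wheel; then push the lever down by its black ball, past the teeth, until the ram has driven the punch fully home in its block, and let go. Use fingertips only: do not pick anything up, do not lift the lever, do not force anything, and leave the tools lying around the press where they are.

Things in the scene. Friction and masses are not known exactly. Their poses are not given: they have to be found in the camera images.
- press: Grey cast-iron lever press, bolted down. Origin on the bench under its middle; own -x points out of its front (throat and ram), +y to its left, z up. Foot x -100 to 120, y -55 to 55 mm; head x -82 to 35, y -30 to 30, top at z 245 (steel ram up to 285); column x 45 to 110, top at z 205. Lever, toothed wheel and pawl are on its right (-y) side. Own x is at 1.37 to 2.37 rad from world x.
- pawl_pad (a point): Middle of the top of the pawl's thumb tail: a dark steel pad 26 x 28 mm, 5 thick, level and 246 mm above the bench, at own (83, -50) mm of the press, behind the toothed wheel and right of the column, free above. The pawl is a see-saw: stud 44 mm in front of the pad, hook on top of the 76 mm wheel. Pressed right down, 13 mm, it meets its stop; a friction washer holds it wherever it is put.
- pawl (a joint): Angle of the pawl, rad. 0 = hook in the teeth (start); the hook clears the teeth at about 0.15; 0.30 = pressed free, tail down on its stop. It takes 4 to 5 N on the pad, up to 20 N if the lever leans on the teeth.
- handle_ball (a point): Centre of the black ball, 32 mm across, on the end of the steel lever. It moves with the lever on a circle of radius 180 mm about handle_axle, in the upright plane 60 mm right of the press's middle, along the press's own x. It starts in front of the press and above the shaft, and ends below the shaft.
- handle_axle (a point): Point on the axis of the lever's shaft, in the plane of the ball, 205 mm above the bench; fixed to the press at own (-15, -60) mm. The shaft is level, along the press's own y.
- handle (a joint): Lever angle, rad, growing as it goes down; the ball is 0.70 minus this above level. Starts 0.07 to 0.28. Pawl in: a tooth stops it at 0.30. Pawl free: 1 to 4 N at the ball, 6 to 14 N from 0.6 to 0.75 on as the ram pushes the punch, hard stop at 1.19 to 1.24, punch home (ball then about 0.5 rad below level, its centre 118 mm above the bench). Stays where left. Ram: 16 mm per rad.
- punch (a joint): How far the steel collet punch has been pressed into its block, m: 0 = its 26 mm collar stands 8 mm above the block, 0.008 = home, collar on the block (starts 0 to 0.002). Only the ram can push it (tight: 130 N).
- punch_top (a point): Middle of the punch's top face, under the ram, in the throat of the press.
- flat_file: Bystander: flat file with wooden handle, 250 mm long, lying across in front of the press, partly under the ball. Origin on the bench where blade meets handle, blade to own +x.
- side_cutters: Bystander: side cutters with green handles, 115 mm long, 15 high, lying right of the press, under the lever. Origin near the joint, jaws to own +x.
- tumbler: Bystander: clear plastic tumbler, 68 mm across, 95 high, standing to the right of the press. Origin under its centre.
- pen_pot: Bystander: grey pot with pens, 70 mm across, 170 high with the pens, standing right of and behind the press, near the pawl's tail. Origin under its centre.
- ring_mandrel: Bystander: tapered steel ring mandrel with wooden handle, 310 mm long, 30 high, lying on the right half of the bench. Origin on the bench where steel meets handle, steel to own +x.
- chasing_hammer: Bystander: hammer, 250 mm long, lying beside the mandrel, farther right. Origin under its middle.
- hide_mallet: Bystander: wooden mallet, 260 mm long, lying on the left half of the bench. Origin under its middle.
- ring_tray: Bystander: dark wooden divided tray, 100 x 140 x 22 mm, on the far left of the bench. Origin under its centre.

How it is judged:
On the way, in this order (a step that is already met when the one before it is completed fails the run):
1. the pawl is pressed free of the toothed wheel before the punch is driven in (value of joint pawl above 0.25 rad and value of joint punch below 0.004 m), for 0.1 s.
2. the lever is pushed down until the punch is home (value of joint punch above 0.0072 m), for 0.1 s.
At the end, for the whole second after the job is handed in: The punch is home in its block (pressed in at least 7.0 of 8 mm), the lever is down and still (beyond 1.08 rad), and the pawl is still clear of the wheel (beyond 0.25 rad) (value of joint punch above 0.007 m and value of joint pawl above 0.25 rad and value of joint handle above 1.08 rad and velocity of joint handle between -0.05 and 0.05 rad/s); the robot touches nothing.
It fails at once if a tool or other thing lying around the press is moved more than 25 mm or picked up (distance of any of flat_file, side_cutters, tumbler, pen_pot, ring_mandrel, chasing_hammer, hide_mallet, ring_tray from where it was at the start of the episode above 0.025 m).
It fails at once if the lever is lifted instead of pushed down (value of joint handle below -0.1 rad).
It fails at once if something is forced: the fingers press with more than 60 N (contact force between the fingers and anything else above 60 N).
It also fails if it takes over 64 s, if anything falls off the work surface, if the arm or the gripper's body presses on something with over 40 N, if the wrist force passes 120 N, or if a joint passes its speed limit or range.

## Working session

There is one attempt and no reset: what is moved stays moved. The work goes in short steps, Python scripts to look and compute and a tool call to move; the robot and the scene stay as the last step left them, time stands still between calls to the robot, and variables do not carry over. Pictures are saved under pics/ and viewed, at most 10 in all, crops included, and the job is handed in when it is done.

Besides the shell and the picture viewer there is one more tool, called after "Emit:" by a JSON object that holds its "name" and its "arguments", one argument or row to a line. carry_out: Moves the arm, as the interface text tells. Its arguments: {"type":"object","properties":{"targets":{"type":"array","items":{"type":"object","properties":{"hand":{"type":"number"},"x":{"type":"number"},"y":{"type":"number"},"z":{"type":"number"},"ax":{"type":"number"},"ay":{"type":"number"},"az":{"type":"number"}}}},"newtons":{"type":"number"}},"required":["targets"]}

```bash
mkdir -p pics; ls; cat > h.py <<'E'
import numpy as np, cv2
from scipy.spatial.transform import Rotation as R
from plant import read_state, read_camera, camera_params, robot
def cloud(name):
    p=camera_params(name); img,d=read_camera(name)
    h,w=d.shape; u,v=np.meshgrid(np.arange(w),np.arange(h))
    K=np.array([[p['fx'],0,p['cx']],[0,p['fy'],p['cy']],[0,0,1.]])
    n=cv2.undistortPoints(np.stack([u,v],-1).reshape(-1,1,2).astype(float),K,np.array([p['k1'],0,0,0,0.])).reshape(h,w,2)
    c=np.stack([n[...,0]*d,-n[...,1]*d,-d],-1)
    r=np.array(p['rotation']); r=R.from_rotvec(r).as_matrix() if r.size==3 else r.reshape(3,3)
    X=c@r.T+np.array(p['position']); X[d==0]=np.nan
    return img,X
E
python3 - <<'E'
from h import *
s=read_state(); print({k:np.round(v,3) for k,v in s.items()})
for n in ('scene','top'):
    print(n,camera_params(n))
    i,X=cloud(n); cv2.imwrite(f'pics/{n}0.png',i); np.savez(f'{n}0.npz',i=i,X=X)
E
```

```text
pics
{'t': np.float64(0.0), 'q': array([ 1.113,  0.131,  1.489,  0.   ,  1.523, -0.085]), 'dq': array([ 0.   ,  0.002,  0.001, -0.002,  0.002, -0.   ]), 'joint_torque': array([-3.0000e-03, -5.5984e+01, -4.9176e+01,  7.6000e-02,  3.5000e-02,
       -0.0000e+00]), 'tool_pos': array([0.218, 0.559, 0.404]), 'orientation': array([-5.820e-01, -3.087e+00,  3.000e-03]), 'force': array([0.21 , 1.085, 0.213]), 'wrist_torque': array([0.009, 0.057, 0.023]), 'gripper_force': np.float64(0.0), 'opening': np.float64(0.093)}
scene {'fx': 436.64879617099126, 'fy': 436.64879617099126, 'cx': 313.0125772489259, 'cy': 203.8268744859748, 'k1': -0.02881546860333275, 'position': array([ 1.2424577 , -0.39942991,  1.31608814]), 'rotation': array([0.5559884 , 0.32677254, 1.04987406])}
top {'fx': 475.76602328356114, 'fy': 475.76602328356114, 'cx': 322.18367626285243, 'cy': 202.14697545541705, 'k1': -0.00671227916423474, 'position': array([ 0.33792172, -0.01724001,  1.88872224]), 'rotation': array([ 0.08539163, -0.08553354, -1.57332274])}
```

View pics/scene0.png

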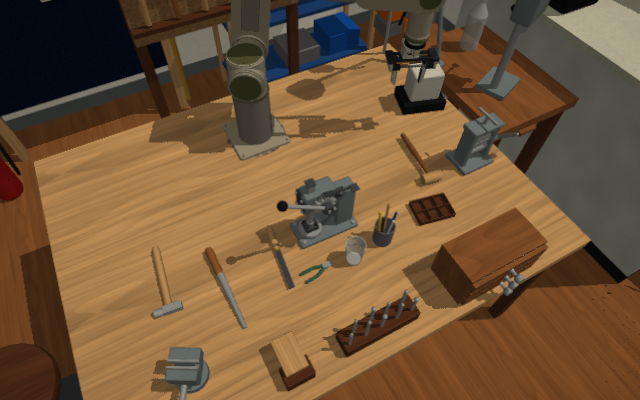

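View pics/top0.png

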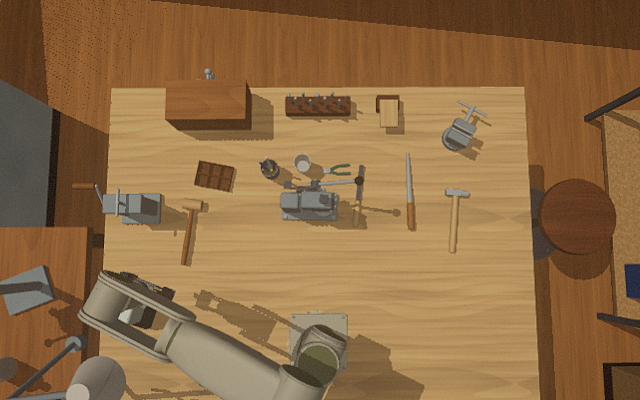

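The scene view shows the press at (320,210) with the ball at (283,206). In the top view the press is at (310,205), the ball at (358,180) and the pen pot at (269,168), and the front of the press faces world -y.

```bash
python3 - <<'E'
from h import *
for n,(u0,u1,v0,v1) in {'scene':(265,375,165,255),'top':(255,370,145,230)}.items():
    z=np.load(n+'0.npz'); i,X=z['i'],z['X']
    c=i[v0:v1,u0:u1]; cv2.imwrite(f'pics/{n}c.png',cv2.resize(c,None,fx=7,fy=6.5,interpolation=cv2.INTER_CUBIC))
    sub=X[v0:v1,u0:u1]; Z=sub[...,2]
    # dark ball
    m=(c.max(2)<45)&(Z>.1); 
    nn,l,st,ce=cv2.connectedComponentsWithStats(m.astype(np.uint8))
    for k in range(1,nn):
        if st[k,4]>8: P=sub[l==k]; print(n,'dark',ce[k]+[u0,v0],st[k,4],np.nanmedian(P,0).round(3),np.nanmax(P[:,2]).round(3))
    # head top / column top / pad plane
    for a,b in ((.236,.254),(.197,.213)):
        m=((Z>a)&(Z<b)).astype(np.uint8)
        nn,l,st,ce=cv2.connectedComponentsWithStats(m)
        for k in range(1,nn):
            if st[k,4]>15:
                P=sub[l==k][:,:2].astype(np.float32); r=cv2.minAreaRect(P*1000)
                print(n,a,ce[k]+[u0,v0],st[k,4],r)
E
```

```text
scene dark [299.21818182 197.76363636] 55 [ 0.518 -0.058  0.223] 0.243
scene dark [337.22580645 194.64516129] 31 [0.561 0.053 0.209] 0.246
scene dark [281.86842105 205.73684211] 76 [ 0.589 -0.144  0.318] 0.326
scene dark [327.28 210.8 ] 25 [ 0.598 -0.005  0.205] 0.22
scene 0.236 [323.69172932 189.05864662] 665 ((538.201904296875, 28.934432983398438), (188.20692443847656, 83.35685729980469), 78.67359161376953)
scene 0.236 [313.7 206.7] 30 ((586.4692993164062, -41.98255157470703), (11.815702438354492, 28.534337997436523), 1.29253351688385)
scene 0.197 [343.53793103 181.57241379] 145 ((520.8887329101562, 102.24446868896484), (59.110015869140625, 39.56509017944336), 82.48079681396484)
scene 0.197 [336.02702703 197.35135135] 37 ((562.8016967773438, 50.138099670410156), (15.357955932617188, 49.0405387878418), 21.80541229248047)
scene 0.197 [328.35897436 210.82051282] 39 ((600.4426879882812, 4.439813613891602), (35.13234329223633, 14.851871490478516), 71.69670104980469)
top 0.236 [312.09748428 196.99685535] 636 ((535.2288818359375, 28.487220764160156), (192.2390594482422, 82.04313659667969), 77.48112487792969)
top 0.236 [328.68 183.28] 25 ((582.4556884765625, -41.5802001953125), (28.50325584411621, 11.456833839416504), 83.35549926757812)
top 0.197 [289.54379562 200.33941606] 274 ((528.338134765625, 95.46964263916016), (74.41944885253906, 55.375282287597656), 89.1216812133789)
```

View pics/topc.png

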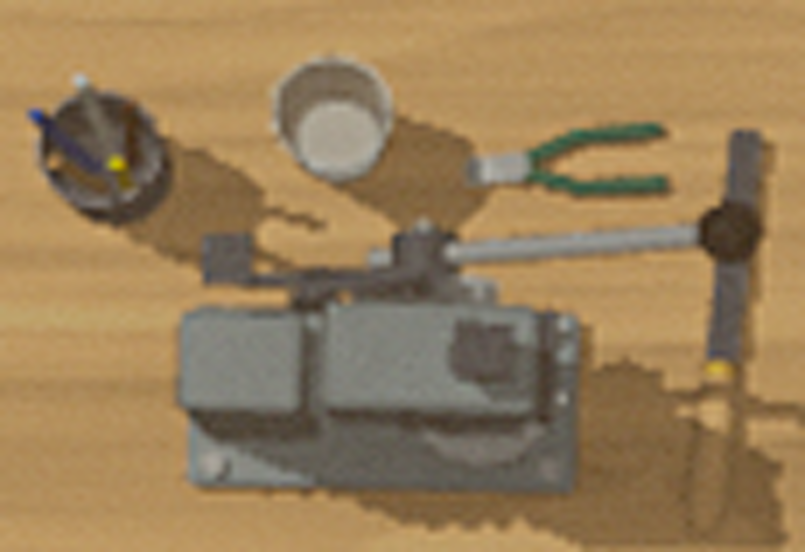

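View pics/scenec.png

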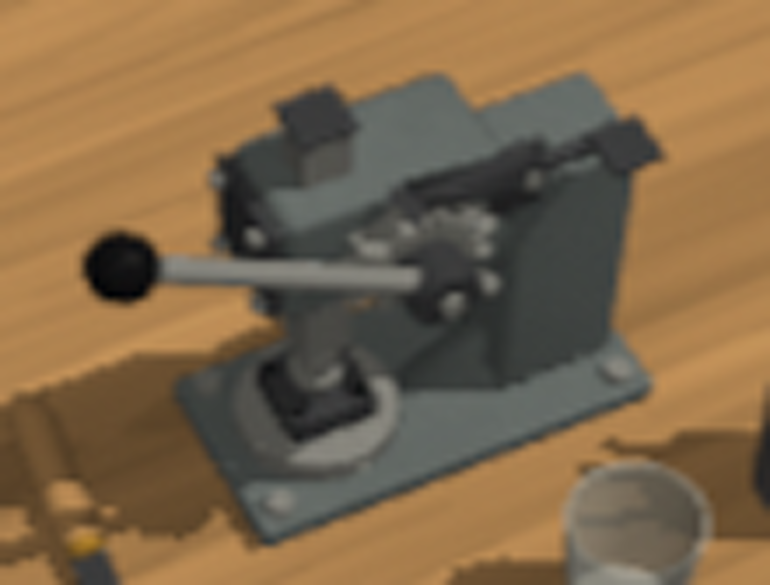

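Top crop: the pad is at crop (228,258), pixel (287.6,184.7), and the ball at crop (730,232). Scene crop: the pad is at crop (628,145), pixel (354.7,187.3), and the pawl hook sits on the wheel. The pen pot is clear of the pad.

```bash
python3 - <<'E'
from h import *
T=np.load('top0.npz'); S=np.load('scene0.npz')
def comp(D,u,v,a,b,r=22,mask=None):
    X=D['X']; m=(X[...,2]>a)&(X[...,2]<b); 
    if mask is not None: m&=mask
    n,l=cv2.connectedComponents(m.astype(np.uint8),connectivity=4)
    k=l[v,u]; return X[l==k],np.argwhere(l==k)
for nm,D,u,v in (('top',T,288,185),('scene',S,355,187)):
    print(nm,'pad local',D['X'][v-3:v+4,u-3:u+4,2].round(3))
    X=D['X'][v-6:v+7,u-6:u+7].reshape(-1,3); P=X[(X[:,2]>.236)&(X[:,2]<.256)]
    print(len(P),P.min(0),P.max(0),cv2.minAreaRect((P[:,:2]*1000).astype(np.float32)))
# ball: least-squares sphere r=16mm
from scipy.optimize import least_squares
for nm,D,u,v in (('top',T,359,180),('scene',S,282,206)):
    X=D['X'][v-7:v+8,u-7:u+8].reshape(-1,3); c=D['i'][v-7:v+8,u-7:u+8].reshape(-1,3)
    P=X[(X[:,2]>.25)&(c.max(1)<60)]
    f=least_squares(lambda q:np.linalg.norm(P-q,axis=1)-.016,P.mean(0)-[0,0,.01],loss='soft_l1',f_scale=.002)
    print(nm,'ball',len(P),f.x.round(4))
# foot top
X=T['X'].reshape(-1,3)
for a,b in ((.010,.04),):
    m=(T['X'][...,2]>a)&(T['X'][...,2]<b); m[:,:270]=0;m[:,345:]=0;m[:150]=0;m[230:]=0
    P=T['X'][m]; P=P[(P[:,0]>.4)]; print('footz',np.median(P[:,2]),cv2.minAreaRect((P[:,:2]*1000).astype(np.float32)))
# pixel-lists of body from top: head & column top
m=(T['X'][...,2]>.24)&(T['X'][...,2]<.25); m[:,:300]=0; m[:,345:]=0; m[:189]=0
P=T['X'][m]; print('head',cv2.minAreaRect((P[:,:2]*1000).astype(np.float32)))
m=(T['X'][...,2]>.197)&(T['X'][...,2]<.213)
m[:, :270]=0; m[:,300:]=0; m[:189]=0
P=T['X'][m]; print('column',cv2.minAreaRect((P[:,:2]*1000).astype(np.float32)))
# tall items near: pen pot, tumbler
for nm,(u0,u1,v0,v1) in {'pot':(258,281,156,178),'tumb':(293,314,152,174)}.items():
    X=T['X'][v0:v1,u0:u1].reshape(-1,3);P=X[X[:,2]>.06]; print(nm,P.min(0).round(3),P.max(0).round(3))
E
```

```text
top pad local [[0.247 0.245 0.251 0.247 0.243 0.248 0.248]
 [0.248 0.247 0.243 0.25  0.244 0.252 0.255]
 [0.245 0.247 0.242 0.24  0.249 0.254 0.246]
 [0.247 0.245 0.252 0.243 0.243 0.245 0.004]
 [0.241 0.246 0.255 0.241 0.248 0.251 0.003]
 [0.251 0.247 0.243 0.246 0.251 0.25  0.243]
 [0.251 0.253 0.246 0.248 0.242 0.247 0.244]]
72 [0.56345396 0.07993318 0.2391271 ] [0.59238568 0.11567406 0.25512721] ((578.0327758789062, 97.78273010253906), (36.398475646972656, 27.981998443603516), 87.68016052246094)
scene pad local [[ 0.247  0.249  0.242  0.244  0.249  0.004  0.003]
 [ 0.242  0.245  0.243  0.249  0.25   0.246  0.005]
 [ 0.242  0.241  0.247  0.246  0.244  0.247 -0.006]
 [ 0.245  0.243  0.244  0.245  0.242  0.248  0.247]
 [ 0.244  0.245  0.243  0.247  0.246  0.241  0.245]
 [ 0.242  0.249  0.247  0.247  0.246  0.243  0.241]
 [ 0.249  0.246  0.246  0.243 -0.006  0.     0.   ]]
62 [0.56374478 0.08918396 0.23887008] [0.59320028 0.11658626 0.24976317] ((578.5310668945312, 103.01496887207031), (27.80530548095703, 28.950416564941406), 3.609266519546509)
top ball 2 [ 0.588  -0.1333  0.3076]
scene ball 83 [ 0.582  -0.1396  0.308 ]
footz 0.01732649464056779 ((595.2133178710938, 42.881370544433594), (297.03179931640625, 317.3434753417969), 89.79950714111328)
head ((298.5552673339844, -1.7357902526855469), (530.4151611328125, 121.91348266601562), 0.025264473631978035)
column ((528.2371826171875, 98.96743774414062), (66.93016052246094, 55.70829772949219), 88.39480590820312)
pot [0.633 0.152 0.06 ] [0.702 0.22  0.178]
tumb [0.655 0.028 0.061] [0.722 0.09  0.109]
```

Yaw ≈ 1.546 rad, pad at (0.578, 0.103, 0.246), axle at (0.586, 0.005, 0.205), ball at (0.581, -0.140, 0.308), so handle ≈ 0.09. Next I shut the fingers, go above the pad, and turn so tool y lies along world x.

Emit:
{"name": "carry_out", "arguments": {
  "targets": [
    {"hand": 0, "z": -0.06},
    {"hand": 0, "x": -0.05, "y": -0.03, "z": -0.1, "az": 0.15},
    {"hand": 0, "x": -0.499, "y": -0.29, "z": -0.11, "az": 1.222},
    {"hand": 0, "x": -0.499, "y": -0.29, "z": -0.11, "az": 1.222},
    {"hand": 0, "x": -0.499, "y": -0.29, "z": -0.11, "az": 1.222},
    {"hand": 0, "x": -0.499, "y": -0.29, "z": -0.11, "az": 1.222},
    {"hand": 0, "x": -0.499, "y": -0.29, "z": -0.11, "az": 1.222},
    {"hand": 0, "x": -0.499, "y": -0.29, "z": -0.11, "az": 1.222}
  ],
  "newtons": 20
}}

```text
schema error: expected keys hand, x, y, z, ax, ay, az
```

Emit:
{"name": "carry_out", "arguments": {
  "targets": [
    {"hand": 0, "x": 0, "y": 0, "z": -0.06, "ax": 0, "ay": 0, "az": 0},
    {"hand": 0, "x": -0.05, "y": -0.03, "z": -0.1, "ax": 0, "ay": 0, "az": 0.15},
    {"hand": 0, "x": -0.499, "y": -0.29, "z": -0.11, "ax": 0, "ay": 0, "az": 1.222},
    {"hand": 0, "x": -0.499, "y": -0.29, "z": -0.11, "ax": 0, "ay": 0, "az": 1.222},
    {"hand": 0, "x": -0.499, "y": -0.29, "z": -0.11, "ax": 0, "ay": 0, "az": 1.222},
    {"hand": 0, "x": -0.499, "y": -0.29, "z": -0.11, "ax": 0, "ay": 0, "az": 1.222},
    {"hand": 0, "x": -0.499, "y": -0.29, "z": -0.11, "ax": 0, "ay": 0, "az": 1.222},
    {"hand": 0, "x": -0.499, "y": -0.29, "z": -0.11, "ax": 0, "ay": 0, "az": 1.222}
  ],
  "newtons": 20
}}

```text
t: 1.1
tool_pos: [0.4845, 0.2231, 0.5103]
orientation: [-2.253, -2.189, 0.0]
force: [0.3, 0.6, -0.6]
opening: 0.0178
gripper_force: 0.0
```

Emit:
{"name": "carry_out", "arguments": {
  "targets": [
    {"hand": 0, "x": -0.06, "y": 0.05, "z": 0, "ax": 0, "ay": 0, "az": 0},
    {"hand": 0, "x": -0.114, "y": 0.097, "z": 0, "ax": 0, "ay": 0, "az": 0},
    {"hand": 0, "x": -0.114, "y": 0.097, "z": 0.02, "ax": 0, "ay": 0, "az": 0},
    {"hand": 0, "x": -0.114, "y": 0.097, "z": 0.02, "ax": 0, "ay": 0, "az": 0},
    {"hand": 0, "x": -0.114, "y": 0.097, "z": 0.02, "ax": 0, "ay": 0, "az": 0}
  ]
}}

```text
t: 1.72
tool_pos: [0.5773, 0.1096, 0.49]
orientation: [-2.246, -2.195, 0.001]
force: [-1.1, -0.1, -0.2]
opening: 0.0003
gripper_force: 0.0
```

```bash
python3 - <<'E'
from h import *
s=read_state(); M=R.from_rotvec(s['orientation']).as_matrix()
print(s['tool_pos'],s['force'],s['opening']); print(M.round(3)); print('tip',s['tool_pos']+M[:,2]*.186)
i,X=cloud('wrist'); cv2.imwrite('pics/w1.png',i); np.savez('w1.npz',i=i,X=X)
E
```

```text
[0.57730424 0.10963851 0.48997252] [-1.05103225 -0.10454875 -0.19548869] 0.0002598556485853323
[[ 0.023  1.    -0.002]
 [ 1.    -0.023  0.   ]
 [ 0.    -0.002 -1.   ]]
tip [0.57702193 0.10972557 0.30397275]
```

View pics/w1.png

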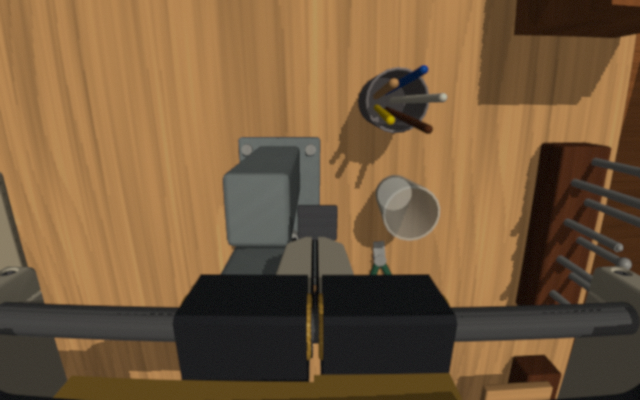

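The wrist view shows the pad at about (318,220), partly behind the fingers, with the column at (262,195) and the pen pot at (395,100), well clear. I check the pad from these points.

```bash
python3 - <<'E'
from h import *
D=np.load('w1.npz'); X=D['X'][195:240,290:345].reshape(-1,3); P=X[(X[:,2]>.236)&(X[:,2]<.256)]
print(len(P),np.percentile(P,[1,50,99],axis=0).round(4))
E
```

```text
1336 [[0.5663 0.0948 0.243 ]
 [0.5798 0.1079 0.2461]
 [0.5937 0.1192 0.2476]]
```

Emit:
{"name": "carry_out", "arguments": {
  "targets": [
    {"hand": 0, "x": 0, "y": 0.002, "z": 0.04, "ax": 0, "ay": 0, "az": 0},
    {"hand": 0, "x": 0, "y": 0.002, "z": 0.053, "ax": 0, "ay": 0, "az": 0},
    {"hand": 0, "x": 0, "y": 0.002, "z": 0.056, "ax": 0, "ay": 0, "az": 0},
    {"hand": 0, "x": 0, "y": 0.002, "z": 0.059, "ax": 0, "ay": 0, "az": 0},
    {"hand": 0, "x": 0, "y": 0.002, "z": 0.062, "ax": 0, "ay": 0, "az": 0},
    {"hand": 0, "x": 0, "y": 0.002, "z": 0.065, "ax": 0, "ay": 0, "az": 0},
    {"hand": 0, "x": 0, "y": 0.002, "z": 0.067, "ax": 0, "ay": 0, "az": 0},
    {"hand": 0, "x": 0, "y": 0.002, "z": 0.067, "ax": 0, "ay": 0, "az": 0}
  ]
}}

```text
t: 2.78
tool_pos: [0.5801, 0.1092, 0.4252]
orientation: [2.247, 2.195, 0.005]
force: [-1.5, 4.7, 3.6]
opening: 0.0003
gripper_force: 2.9
```

Emit:
{"name": "carry_out", "arguments": {
  "targets": [
    {"hand": 0, "x": 0, "y": 0, "z": 0.002, "ax": 0, "ay": 0, "az": 0},
    {"hand": 0, "x": 0, "y": 0, "z": 0.004, "ax": 0, "ay": 0, "az": 0},
    {"hand": 0, "x": 0, "y": 0, "z": 0.005, "ax": 0, "ay": 0, "az": 0},
    {"hand": 0, "x": 0, "y": 0, "z": 0.005, "ax": 0, "ay": 0, "az": 0}
  ]
}}

```text
t: 3.28
tool_pos: [0.5801, 0.1091, 0.4204]
orientation: [2.247, 2.195, 0.005]
force: [-1.5, 5.9, 7.0]
opening: 0.0005
gripper_force: 4.2
```

Emit:
{"name": "carry_out", "arguments": {
  "targets": [
    {"hand": 0, "x": 0, "y": 0, "z": 0.001, "ax": 0, "ay": 0, "az": 0},
    {"hand": 0, "x": 0, "y": 0, "z": 0.002, "ax": 0, "ay": 0, "az": 0},
    {"hand": 0, "x": 0, "y": 0, "z": 0.002, "ax": 0, "ay": 0, "az": 0}
  ]
}}

```text
t: 3.65
tool_pos: [0.58, 0.1092, 0.42]
orientation: [2.246, 2.194, 0.006]
force: [-5.5, 4.7, 15.6]
opening: 0.0003
gripper_force: 8.0
```

Emit:
{"name": "carry_out", "arguments": {
  "targets": [
    {"hand": 0, "x": 0, "y": 0, "z": 0.0015, "ax": 0, "ay": 0, "az": 0},
    {"hand": 0, "x": 0, "y": 0, "z": 0.0015, "ax": 0, "ay": 0, "az": 0}
  ]
}}

```text
t: 3.9
tool_pos: [0.5799, 0.1091, 0.4198]
orientation: [2.246, 2.194, 0.007]
force: [-9.3, 4.1, 21.7]
opening: 0.0007
gripper_force: 10.9
```

Emit:
{"name": "carry_out", "arguments": {
  "targets": [
    {"hand": 0, "x": 0, "y": 0, "z": -0.01, "ax": 0, "ay": 0, "az": 0},
    {"hand": 0, "x": 0, "y": 0, "z": -0.06, "ax": 0, "ay": 0, "az": 0},
    {"hand": 0, "x": 0, "y": 0, "z": -0.12, "ax": 0, "ay": 0, "az": 0},
    {"hand": 0, "x": -0.06, "y": 0, "z": -0.14, "ax": 0, "ay": 0, "az": 0},
    {"hand": 0, "x": -0.12, "y": 0, "z": -0.14, "ax": 0, "ay": 0, "az": 0},
    {"hand": 0, "x": -0.18, "y": 0, "z": -0.14, "ax": 0, "ay": 0, "az": 0},
    {"hand": 0, "x": -0.24, "y": 0, "z": -0.14, "ax": 0, "ay": 0, "az": 0},
    {"hand": 0, "x": -0.25, "y": 0, "z": -0.14, "ax": 0, "ay": 0, "az": 0}
  ]
}}

```text
t: 4.9
tool_pos: [0.5733, -0.1454, 0.5545]
orientation: [-2.254, -2.189, 0.003]
force: [1.0, -0.2, 1.0]
opening: 0.0007
gripper_force: 0.0
```

```bash
python3 - <<'E'
from h import *
from scipy.optimize import least_squares
s=read_state(); M=R.from_rotvec(s['orientation']).as_matrix()
print(s['tool_pos']); print('tip',s['tool_pos']+M[:,2]*.186)
i,X=cloud('scene'); cv2.imwrite('pics/s2.png',cv2.resize(i[165:255,265:375],None,fx=7,fy=6.5,interpolation=cv2.INTER_CUBIC))
P=X[180:196,345:363].reshape(-1,3);P=P[(P[:,2]>.215)&(P[:,2]<.256)]; print('pad pts',len(P),np.percentile(P,[5,50,95],axis=0).round(4))
P=X[199:214,275:290].reshape(-1,3);c=i[199:214,275:290].reshape(-1,3);P=P[(P[:,2]>.25)&(P[:,2]<.335)&(c.max(1)<60)]
f=least_squares(lambda q:np.linalg.norm(P-q,axis=1)-.016,P.mean(0)-[0,0,.01],loss='soft_l1',f_scale=.002); print('ball',len(P),f.x)
E
```

```text
[ 0.57334561 -0.14543149  0.55449603]
tip [ 0.57311628 -0.14564569  0.3684963 ]
pad pts 65 [[0.5666 0.08   0.2267]
 [0.5767 0.099  0.2329]
 [0.5917 0.1144 0.2382]]
ball 82 [ 0.58222742 -0.1393484   0.30877622]
```

View pics/s2.png

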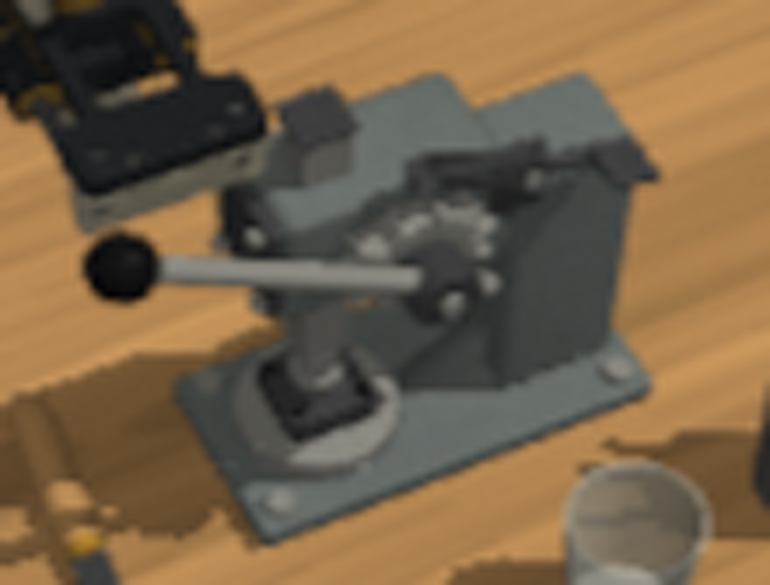

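The pad is now 13 mm lower, at about z 0.233, and the hook has lifted off the wheel. The ball hasn't moved: (0.582,-0.139,0.309). I'll follow the ball's arc down from the top of the ball.

Emit:
{"name": "carry_out", "arguments": {
  "targets": [
    {"hand": 0, "x": 0.006, "y": 0.008, "z": 0.025, "ax": 0, "ay": 0, "az": 0},
    {"hand": 0, "x": 0.006, "y": 0.008, "z": 0.038, "ax": 0, "ay": 0, "az": 0},
    {"hand": 0, "x": 0.005, "y": 0.008, "z": 0.045, "ax": 0, "ay": 0, "az": 0},
    {"hand": 0, "x": 0, "y": 0.008, "z": 0.0535, "ax": 0, "ay": 0, "az": 0},
    {"hand": 0, "x": -0.005, "y": 0.008, "z": 0.061, "ax": 0, "ay": 0, "az": 0},
    {"hand": 0, "x": -0.009, "y": 0.008, "z": 0.069, "ax": 0, "ay": 0, "az": 0},
    {"hand": 0, "x": -0.013, "y": 0.008, "z": 0.0775, "ax": 0, "ay": 0, "az": 0},
    {"hand": 0, "x": -0.016, "y": 0.008, "z": 0.086, "ax": 0, "ay": 0, "az": 0}
  ]
}}

```text
t: 5.95
tool_pos: [0.5816, -0.1586, 0.4693]
orientation: [2.247, 2.192, 0.0]
force: [-0.1, -2.8, 4.6]
opening: 0.0005
gripper_force: 2.3
```

Emit:
{"name": "carry_out", "arguments": {
  "targets": [
    {"hand": 0, "x": -0.003, "y": 0, "z": 0.0086, "ax": 0, "ay": 0, "az": 0},
    {"hand": 0, "x": -0.005, "y": 0, "z": 0.0172, "ax": 0, "ay": 0, "az": 0},
    {"hand": 0, "x": -0.007, "y": 0, "z": 0.026, "ax": 0, "ay": 0, "az": 0},
    {"hand": 0, "x": -0.009, "y": 0, "z": 0.035, "ax": 0, "ay": 0, "az": 0},
    {"hand": 0, "x": -0.01, "y": 0, "z": 0.0438, "ax": 0, "ay": 0, "az": 0},
    {"hand": 0, "x": -0.0107, "y": 0, "z": 0.0527, "ax": 0, "ay": 0, "az": 0},
    {"hand": 0, "x": -0.0107, "y": 0, "z": 0.062, "ax": 0, "ay": 0, "az": 0},
    {"hand": 0, "x": -0.0107, "y": 0, "z": 0.0707, "ax": 0, "ay": 0, "az": 0}
  ]
}}

```text
t: 6.95
tool_pos: [0.5812, -0.1682, 0.3977]
orientation: [-2.248, -2.195, 0.0]
force: [-0.7, -2.6, 8.3]
opening: 0.001
gripper_force: 4.2
```

Emit:
{"name": "carry_out", "arguments": {
  "targets": [
    {"hand": 0, "x": -0.001, "y": 0, "z": 0.008, "ax": 0, "ay": 0, "az": 0},
    {"hand": 0, "x": 0, "y": 0, "z": 0.016, "ax": 0, "ay": 0, "az": 0},
    {"hand": 0, "x": 0.001, "y": 0, "z": 0.024, "ax": 0, "ay": 0, "az": 0},
    {"hand": 0, "x": 0.003, "y": 0, "z": 0.032, "ax": 0, "ay": 0, "az": 0},
    {"hand": 0, "x": 0.005, "y": 0, "z": 0.039, "ax": 0, "ay": 0, "az": 0},
    {"hand": 0, "x": 0.007, "y": 0, "z": 0.046, "ax": 0, "ay": 0, "az": 0},
    {"hand": 0, "x": 0.009, "y": 0, "z": 0.053, "ax": 0, "ay": 0, "az": 0},
    {"hand": 0, "x": 0.01, "y": 0, "z": 0.057, "ax": 0, "ay": 0, "az": 0}
  ]
}}

```text
t: 7.95
tool_pos: [0.5817, -0.1596, 0.343]
orientation: [2.246, 2.191, -0.001]
force: [-4.1, -7.8, 12.7]
opening: 0.0005
gripper_force: 6.4
```

Emit:
{"name": "carry_out", "arguments": {
  "targets": [
    {"hand": 0, "x": 0.002, "y": 0, "z": 0.004, "ax": 0, "ay": 0, "az": 0},
    {"hand": 0, "x": 0.004, "y": 0, "z": 0.008, "ax": 0, "ay": 0, "az": 0},
    {"hand": 0, "x": 0.006, "y": 0, "z": 0.012, "ax": 0, "ay": 0, "az": 0},
    {"hand": 0, "x": 0.008, "y": 0, "z": 0.015, "ax": 0, "ay": 0, "az": 0},
    {"hand": 0, "x": 0.009, "y": 0, "z": 0.018, "ax": 0, "ay": 0, "az": 0},
    {"hand": 0, "x": 0.01, "y": 0, "z": 0.02, "ax": 0, "ay": 0, "az": 0},
    {"hand": 0, "x": 0.01, "y": 0, "z": 0.02, "ax": 0, "ay": 0, "az": 0}
  ]
}}

```text
t: 8.82
tool_pos: [0.5824, -0.1494, 0.3233]
orientation: [2.245, 2.191, 0.001]
force: [-0.6, -7.9, 9.8]
opening: 0.0005
gripper_force: 5.1
```

Tip is at z 0.137. I step down gently until the stop shows in the force.

Emit:
{"name": "carry_out", "arguments": {
  "targets": [
    {"hand": 0, "x": 0.001, "y": 0, "z": 0.0015, "ax": 0, "ay": 0, "az": 0},
    {"hand": 0, "x": 0.002, "y": 0, "z": 0.003, "ax": 0, "ay": 0, "az": 0},
    {"hand": 0, "x": 0.002, "y": 0, "z": 0.004, "ax": 0, "ay": 0, "az": 0},
    {"hand": 0, "x": 0.002, "y": 0, "z": 0.004, "ax": 0, "ay": 0, "az": 0}
  ]
}}

```text
t: 9.32
tool_pos: [0.5825, -0.1473, 0.3196]
orientation: [2.245, 2.191, 0.001]
force: [-0.7, -6.9, 12.1]
opening: 0.0009
gripper_force: 5.9
```

Emit:
{"name": "carry_out", "arguments": {
  "targets": [
    {"hand": 0, "x": 0.001, "y": 0, "z": 0.0015, "ax": 0, "ay": 0, "az": 0},
    {"hand": 0, "x": 0.001, "y": 0, "z": 0.003, "ax": 0, "ay": 0, "az": 0},
    {"hand": 0, "x": 0.001, "y": 0, "z": 0.003, "ax": 0, "ay": 0, "az": 0}
  ]
}}

```text
t: 9.7
tool_pos: [0.5826, -0.1461, 0.3167]
orientation: [2.245, 2.191, 0.002]
force: [-0.4, -4.7, 13.3]
opening: 0.0007
gripper_force: 6.6
```

Emit:
{"name": "carry_out", "arguments": {
  "targets": [
    {"hand": 0, "x": 0.001, "y": 0, "z": 0.0015, "ax": 0, "ay": 0, "az": 0},
    {"hand": 0, "x": 0.001, "y": 0, "z": 0.003, "ax": 0, "ay": 0, "az": 0},
    {"hand": 0, "x": 0.001, "y": 0, "z": 0.003, "ax": 0, "ay": 0, "az": 0}
  ]
}}

```text
t: 10.07
tool_pos: [0.5826, -0.1451, 0.3146]
orientation: [2.245, 2.191, 0.002]
force: [-4.6, -4.0, 19.2]
opening: 0.0004
gripper_force: 9.4
```

Emit:
{"name": "carry_out", "arguments": {
  "targets": [
    {"hand": 0, "x": 0, "y": 0, "z": 0.001, "ax": 0, "ay": 0, "az": 0},
    {"hand": 0, "x": 0, "y": 0, "z": 0.002, "ax": 0, "ay": 0, "az": 0},
    {"hand": 0, "x": 0, "y": 0, "z": 0.002, "ax": 0, "ay": 0, "az": 0}
  ]
}}

```text
t: 10.45
tool_pos: [0.5826, -0.1448, 0.3133]
orientation: [2.245, 2.191, 0.003]
force: [-6.7, -2.0, 25.0]
opening: 0.0003
gripper_force: 12.0
```

```bash
python3 - <<'E'
from h import *
i,X=cloud('scene'); cv2.imwrite('pics/s3.png',cv2.resize(i[170:260,265:375],None,fx=7,fy=6.5,interpolation=cv2.INTER_CUBIC)); np.savez('s3.npz',i=i,X=X)
E
```

```text
(no output)
```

View pics/s3.png

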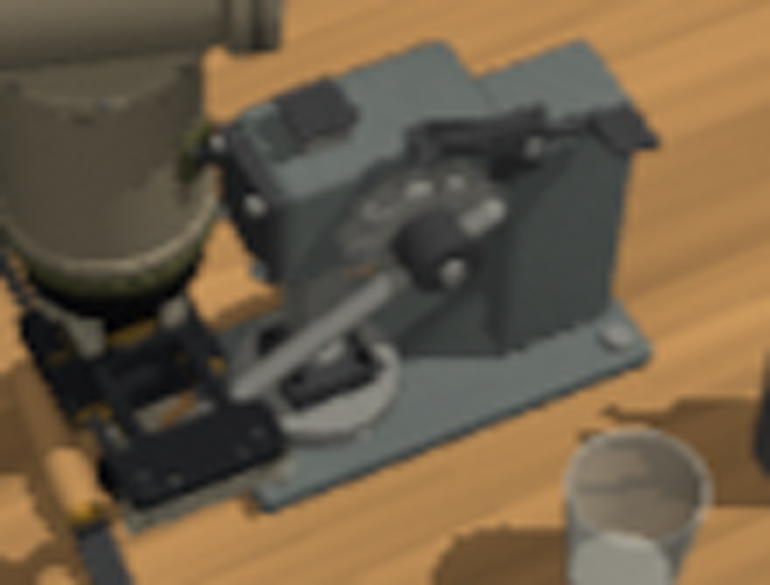

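The lever slopes down, the ram top is nearly flush with the head and the pawl is still free. The gripper hides the ball, so I lift off and measure it.

Emit:
{"name": "carry_out", "arguments": {
  "targets": [
    {"hand": 0, "x": 0, "y": 0, "z": -0.01, "ax": 0, "ay": 0, "az": 0},
    {"hand": 0, "x": 0, "y": 0, "z": -0.06, "ax": 0, "ay": 0, "az": 0},
    {"hand": 0, "x": 0, "y": 0, "z": -0.12, "ax": 0, "ay": 0, "az": 0},
    {"hand": 0, "x": 0, "y": 0, "z": -0.18, "ax": 0, "ay": 0, "az": 0},
    {"hand": 0, "x": 0, "y": -0.05, "z": -0.2, "ax": 0, "ay": 0, "az": 0},
    {"hand": 0, "x": 0, "y": -0.1, "z": -0.2, "ax": 0, "ay": 0, "az": 0},
    {"hand": 0, "x": 0, "y": -0.1, "z": -0.2, "ax": 0, "ay": 0, "az": 0}
  ]
}}

```text
t: 11.38
tool_pos: [0.4795, -0.1412, 0.5086]
orientation: [-2.247, -2.193, 0.0]
force: [0.4, 0.2, 0.3]
opening: 0.0005
gripper_force: 0.0
```

```bash
python3 - <<'E'
from h import *
from scipy.optimize import least_squares
print(read_state()['force'],read_state()['dq'].round(3))
i,X=cloud('scene'); cv2.imwrite('pics/s4.png',cv2.resize(i[170:260,265:375],None,fx=7,fy=6.5,interpolation=cv2.INTER_CUBIC))
P=X[180:196,345:363].reshape(-1,3);P=P[(P[:,2]>.215)&(P[:,2]<.256)]; print('pad pts',np.percentile(P,[5,50,95],axis=0).round(4))
m=(i.max(2)<60)&(np.linalg.norm(X-[.582,-.15,.118],axis=2)<.035)
P=X[m]; f=least_squares(lambda q:np.linalg.norm(P-q,axis=1)-.016,P.mean(0)-[0,0,.01],loss='soft_l1',f_scale=.002); b=f.x
print('ball',len(P),b,'handle',.7-np.arcsin((b[2]-.205)/.18), .7-np.arctan2(b[2]-.205,.006-b[1]))
E
```

```text
[0.4386861  0.21590374 0.34534971] [ 0.014  0.071 -0.067  0.008 -0.03   0.016]
pad pts [[0.5662 0.0801 0.2263]
 [0.5752 0.0982 0.2336]
 [0.5917 0.1144 0.2372]]
ball 68 [ 0.58204063 -0.1504735   0.11716729] handle 1.20975053973731 1.2114975274235085
```

View pics/s4.png

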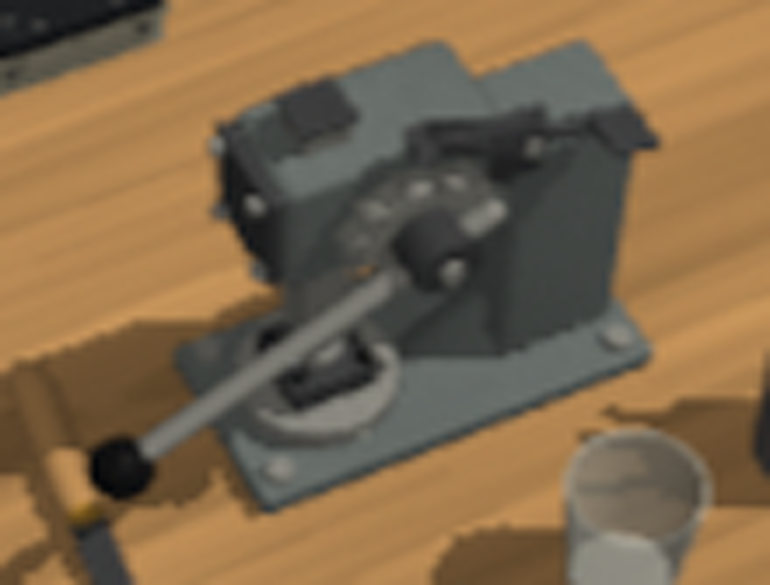

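The ball is at (0.582,-0.150,0.117), so handle ≈ 1.21, and the pawl pad is still down. The force never showed a clean stop, so I push once more, centred on the ball, to be sure.

Emit:
{"name": "carry_out", "arguments": {
  "targets": [
    {"hand": 0, "x": -0.004, "y": 0.05, "z": 0.0, "ax": 0, "ay": 0, "az": 0},
    {"hand": 0, "x": -0.009, "y": 0.102, "z": 0.03, "ax": 0, "ay": 0, "az": 0},
    {"hand": 0, "x": -0.009, "y": 0.102, "z": 0.09, "ax": 0, "ay": 0, "az": 0},
    {"hand": 0, "x": -0.009, "y": 0.102, "z": 0.14, "ax": 0, "ay": 0, "az": 0},
    {"hand": 0, "x": -0.009, "y": 0.102, "z": 0.17, "ax": 0, "ay": 0, "az": 0},
    {"hand": 0, "x": -0.009, "y": 0.102, "z": 0.18, "ax": 0, "ay": 0, "az": 0},
    {"hand": 0, "x": -0.009, "y": 0.102, "z": 0.186, "ax": 0, "ay": 0, "az": 0},
    {"hand": 0, "x": -0.009, "y": 0.102, "z": 0.188, "ax": 0, "ay": 0, "az": 0}
  ]
}}

```text
t: 12.42
tool_pos: [0.5842, -0.1534, 0.3225]
orientation: [2.247, 2.194, 0.002]
force: [0.7, -0.8, 0.3]
opening: 0.001
gripper_force: 0.0
```

Emit:
{"name": "carry_out", "arguments": {
  "targets": [
    {"hand": 0, "x": 0, "y": 0, "z": 0.0015, "ax": 0, "ay": 0, "az": 0},
    {"hand": 0, "x": 0, "y": 0, "z": 0.003, "ax": 0, "ay": 0, "az": 0},
    {"hand": 0, "x": 0, "y": 0, "z": 0.004, "ax": 0, "ay": 0, "az": 0},
    {"hand": 0, "x": 0, "y": 0, "z": 0.004, "ax": 0, "ay": 0, "az": 0}
  ]
}}

```text
t: 12.92
tool_pos: [0.5841, -0.1533, 0.3198]
orientation: [2.246, 2.193, 0.002]
force: [-2.9, 1.1, 9.6]
opening: 0.0005
gripper_force: 4.5
```

Emit:
{"name": "carry_out", "arguments": {
  "targets": [
    {"hand": 0, "x": 0, "y": 0, "z": 0.001, "ax": 0, "ay": 0, "az": 0},
    {"hand": 0, "x": 0, "y": 0, "z": 0.002, "ax": 0, "ay": 0, "az": 0},
    {"hand": 0, "x": 0, "y": 0, "z": 0.003, "ax": 0, "ay": 0, "az": 0},
    {"hand": 0, "x": 0, "y": 0, "z": 0.004, "ax": 0, "ay": 0, "az": 0},
    {"hand": 0, "x": 0, "y": 0, "z": 0.004, "ax": 0, "ay": 0, "az": 0}
  ]
}}

```text
t: 13.55
tool_pos: [0.5841, -0.1526, 0.3171]
orientation: [2.246, 2.194, 0.004]
force: [-7.8, 7.7, 17.8]
opening: 0.0002
gripper_force: 9.1
```

Emit:
{"name": "carry_out", "arguments": {
  "targets": [
    {"hand": 0, "x": 0.001, "y": 0, "z": 0.001, "ax": 0, "ay": 0, "az": 0},
    {"hand": 0, "x": 0.001, "y": 0, "z": 0.002, "ax": 0, "ay": 0, "az": 0},
    {"hand": 0, "x": 0.001, "y": 0, "z": 0.003, "ax": 0, "ay": 0, "az": 0},
    {"hand": 0, "x": 0.001, "y": 0, "z": 0.004, "ax": 0, "ay": 0, "az": 0},
    {"hand": 0, "x": 0.001, "y": 0, "z": 0.004, "ax": 0, "ay": 0, "az": 0}
  ]
}}

```text
t: 14.18
tool_pos: [0.5842, -0.1514, 0.3143]
orientation: [2.246, 2.194, 0.005]
force: [-12.1, 9.1, 26.9]
opening: 0.0005
gripper_force: 13.1
```

The force rises elastically well beyond the pressing force, up to 27 N, so the lever is on its stop. I let go and hand in.

Emit:
{"name": "carry_out", "arguments": {
  "targets": [
    {"hand": 0, "x": 0, "y": 0, "z": -0.008, "ax": 0, "ay": 0, "az": 0},
    {"hand": 0, "x": 0, "y": 0, "z": -0.05, "ax": 0, "ay": 0, "az": 0},
    {"hand": 0, "x": 0, "y": 0, "z": -0.11, "ax": 0, "ay": 0, "az": 0},
    {"hand": 0, "x": 0, "y": 0, "z": -0.17, "ax": 0, "ay": 0, "az": 0},
    {"hand": 0, "x": 0, "y": -0.05, "z": -0.2, "ax": 0, "ay": 0, "az": 0},
    {"hand": 0, "x": 0, "y": -0.1, "z": -0.2, "ax": 0, "ay": 0, "az": 0},
    {"hand": 0, "x": 0, "y": -0.1, "z": -0.2, "ax": 0, "ay": 0, "az": 0},
    {"hand": 0, "x": 0, "y": -0.1, "z": -0.2, "ax": 0, "ay": 0, "az": 0}
  ]
}}

```text
t: 15.18
tool_pos: [0.4838, -0.15, 0.51]
orientation: [2.247, 2.193, 0.001]
force: [0.8, -0.5, 0.4]
opening: 0.0005
gripper_force: 0.0
```

```bash
python3 - <<'E'
from h import *
from scipy.optimize import least_squares
i,X=cloud('scene')
P=X[180:196,345:363].reshape(-1,3);P=P[(P[:,2]>.215)&(P[:,2]<.256)]; print('pad',np.median(P,0))
m=(i.max(2)<60)&(np.linalg.norm(X-[.582,-.15,.118],axis=2)<.035)
P=X[m]; b=least_squares(lambda q:np.linalg.norm(P-q,axis=1)-.016,P.mean(0)-[0,0,.01],loss='soft_l1',f_scale=.002).x
h=.7-np.arcsin((b[2]-.205)/.18); print(b,h)
if h>1.17 and np.median(X[180:196,345:363,2])<.24: print(robot.close_job())
E
```

```text
pad [0.57462299 0.09923537 0.23226272]
[ 0.58162091 -0.15023164  0.11829998] 1.2025556384358982
```

```bash
python3 -c "
from plant import robot
print(robot.close_job())"
```

```text
the job is handed in; nothing more can be done
None
```

I pressed the pawl free and pushed the lever down to its stop (measured at about 1.20 rad, where the punch should be home), then let go and handed the job in; the verdict wasn't shown, and I couldn't see the punch itself.

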